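Ready the coffee grinder: bin, lid, outer grind ring, start

TASK

Get the coffee grinder going: push its grounds bin fully home, then screw the bean hopper's lid clockwise until it is snug, with its white pointer in the green arc and short of the red one. Then turn only the outer grind ring, until its black fin lines up with the red marker; leave the small inner dose knob as it is set. Finally press the green start button right down and let go, without starting the machine before all is set and without shifting the things standing round it.

Things in the scene. Friction and masses are not known exactly. Their poses are not given: they have to be found in the camera images.
- grinder: White countertop coffee grinder, 150 deep (its x) by 340 wide (its y), flat deck 85 mm above the worktop; does not move. Origin: centre of its underside; its front faces its own -x, +y is its left side (hopper side) seen from the robot. On the deck: amber hopper with a black screw lid at (5, 112) mm, the concentric control at (0, -30) mm, the start button at (-45, -116) mm. The grounds bin comes out of the front under the hopper. Nothing of it is higher than 170 mm.
- bin_front (a point): Middle of the outer face of the grounds bin's front, 52 mm above the worktop. The front is an upright black plate 112 wide, from z = 13 to 75 mm, with a steel strip; it stands 30 mm ahead of the machine's front when the bin is home. Its axes are the grinder's; push it towards the grinder's +x with about 2 to 4 N.
- bin (a joint): How far the grounds bin is out, m: 0 is fully home (hard stop), at most 0.045. It stays where it is left.
- lid_bar (a point): Centre of the grey grip block on top of the hopper's black screw lid (lid 92 across). Block 62 long, 36 wide, edges rounded 5, upright sides 24 high (z = 145 to 170 mm); this point is at z = 157 mm on the lid's axis. Its x axis lies along the block and points to the lid's white pointer, z is up.
- thread (a joint): First part of the lid's turn, rad, growing clockwise seen from above: the thread running up freely (0.05 N m) from its start (0 to 0.5) to 1.10, where the lid meets its gasket and this value stops.
- lid (a joint): Second part of the lid's turn in the same sense, rad: how far it is turned on past the gasket's contact; 0 until the thread has run up. Torque 0.12 N m at first, rising by 0.35 N m per rad. The lid's whole turn is thread + lid. Snug (white pointer in the green arc on the collar): 0.10 to 0.40. Overtightened (red arc): past 0.50. Let go, it stays, or springs back by itself to no less than 0.2.
- fin (a point): The outer ring's fin, a black upright radial plate on the ring's rim with a white line on top: 8 thick, from 36 to 62 mm off the axis, standing to z = 128 mm (43 mm above the deck). This point is 50 mm off the axis, at z = 112 mm. Its x axis points outward along the fin, z is up. The ring itself is a black disc 80 across, top at z = 100 mm. Pushing the fin sideways takes about 2 N; the ring stays where it is left.
- ring (a joint): Turn of the outer grind ring, rad: 0 when the fin points to the grinder's front (-x), growing clockwise seen from above (fin moving towards the hopper, +y); stops at -1.3 and 1.3. Starts between -1.1 and -0.6.
- fin_tip (a point): Outer end of the fin, 62 mm off the axis, at deck height.
- marker (a joint): Where the flat red marker on the deck stands, rad, in the same sense and zero as joint ring; it does not move during the task and nothing can touch it. Between 0.0 and 0.9.
- marker_tip (a point): The red marker's point, 62 mm off the ring's axis: where the tip of the fin must come.
- dose_pointer (a point): Tip of the black line on the inner dose knob, a small aluminium knob 30 across on the same axis as the ring, from z = 101 to 124 mm; point 13 mm off the axis, at the top. The knob turns at a touch and must stay as set.
- start_top (a point): Centre of the top of the green start button (24 across), which faces up on the deck; 6 mm travel, sprung, fully down at 5 N.
- start (a joint): Travel of the start button, m: 0 released, 0.006 fully down; counts as pressed from 0.0045.
- mug_1: White mug, 86x120x97 mm, standing to the right of the grinder. Origin: centre of its underside.
- spice_jar_1: Spice jar with dark cap, 41 across, 105 high, behind the grinder. Origin: centre of its underside.
- tin_1: Food tin, 75 across, 58 high, behind the grinder. Origin: centre of its underside.
- garlic_1: Garlic bulb, 57x59x58 mm, in front of the grinder's right part. Origin: centre of its underside.

How it is judged:
On the way, in this order (a step that is already met when the one before it is completed fails the run):
1. the grounds bin is fully home (value of joint bin below 0.005 m), for 0.2 s.
2. the lid is screwed down to snug (value of joint thread above 1.05 rad and value of joint lid above 0.08 rad), for 0.2 s.
3. the outer ring's fin is lined up with the red marker (horizontal distance between fin_tip and marker_tip below 0.008 m), for 0.2 s.
4. the start button is pressed right down (value of joint start above 0.0045 m), for 0.05 s.
At the end, for the whole second after the job is handed in: The bin is home within 5 mm, the lid is snug (thread run up, 0.08 to 0.50 rad into the gasket), the fin's tip is within 8 mm of the red marker's point, the dose knob's pointer is within 3 mm of where it was, and the start button is up again (all of step 2 and value of joint bin below 0.005 m and value of joint lid below 0.5 rad and horizontal distance between fin_tip and marker_tip below 0.008 m and distance of dose_pointer from where it was at the start of the episode below 0.003 m and value of joint start below 0.002 m); the robot touches nothing.
It fails at once if the lid is overtightened (pressed more than 0.5 rad past the gasket) (value of joint lid above 0.5 rad).
It fails at once if the inner dose knob is turned (pointer moved more than 3 mm) (distance of dose_pointer from where it was at the start of the episode above 0.003 m).
It fails at once if the start button is pressed before the bin is home, the lid snug and the ring lined up (value of joint start above 0.0045 m and (not (value of joint bin below 0.005 m) or not (value of joint thread above 1.05 rad and value of joint lid above 0.08 rad) or not (horizontal distance between fin_tip and marker_tip below 0.008 m))).
It fails at once if the mug, spice jar, tin or garlic beside the grinder is shifted more than 30 mm (distance of any of mug_1, spice_jar_1, tin_1, garlic_1 from where it was at the start of the episode above 0.03 m).
It also fails if it takes over 70 s, if anything falls off the work surface, if the arm or the gripper's body presses on something with over 40 N, if the wrist force passes 120 N, or if a joint passes its speed limit or range.

ROBOT

A 6-joint arm with a two-finger parallel gripper is mounted at the origin on a cart in front of the work surface, level with it; the furniture and walls round the work are solid. World frame = base frame: x ahead of the robot, y to its left, z up, the work surface at z = 0. Lengths are in m, angles in rad, forces in N, time in s.
With the tool pointing down it reaches from about 0.225 to 0.875 m from the base axis. Payload 3.4 kg.
Tool frame: the origin (TCP) lies at the very end of the fingers, on their centre line; the grasp point (between the pads) lies 19 mm behind it (manip.pinch_z is the distance from the TCP to the grasp point, in m); z points along the fingers, y is the line along which they close (so a half turn about z gives the same grasp; the last joint's range is limited). The gripper opens to 85 mm and grips with 20 to 120 N. Pads are 22 mm wide; open, the fingers measure 114 mm over their backs; the gripper's body (76 mm by 85 mm) begins 54 mm behind the grasp point. The pads swing forward as they close: fully open they stand 13 mm farther back than shut.
Start: joints at [1.012, 0.276, 1.505, -0, 1.361, -0.121], TCP at [0.244, 0.521, 0.231] pointing down, gripper open.
Joint ranges: [-2.89, 2.89], [-0.75, 2.08], [0.22, 2.7], [-1.18, 4.32], [0.11, 2.71], [-2.7, 2.7]. Speed limits (rad/s): [2.57, 2.57, 3.14, 3.14, 3.14, 3.14].

INTERFACE

Orientations are given as a unit quaternion [w, x, y, z].
In Python, from rig import manip gives the robot as it stands. The module is installed in compiled form; this text tells all that it offers.
- The arm moves only by the shell command python3 -m jog 'ROWS' [FORCE]. ROWS is JSON, a list of rows, each an object of numbers: "dx", "dy", "dz": the shift along the tool's x, y, z each as a share of 25 cm, from -1 to 1; "ax", "ay", "az": the turn, a rotation vector about the tool's x, y, z each as a share of 90 degrees, from -1 to 1; "grip": the opening, from -1 (shut) to 1 (fully open), so that 0 is half open. A call has 1 to 5 rows; each row is the pose to reach, as a shift and turn from the pose commanded when the call began, along the tool's axes at that moment; what a row does not reach only later rows make up. A row lasts 1/12 s, in which the tool goes at most 41.7 mm and 7.16 degrees, less where a joint would pass 70% of its speed; a pose out of reach is approached as far as the arm can. A call with a number of a shift or a turn outside -1 to 1 is refused whole. A call with a gripper value outside its range is refused whole. The fingers move at their own pace and stop on an object; FORCE is the grip in N (left out, the last holds). Time passes only in rows, so rows that repeat a pose let the fingers close. It gives the time, the measured TCP pose, the force, the opening and the grip force at its end, in the units of the state.
- manip.get_state(): the state, without advancing time (a new reading comes with each control period).
- manip.get_image(name): name is "side" or "top"; returns a dict with "img" (384x512x3 uint8, red, green, blue), "mtx" (3x3 intrinsics, pixels), "world_to_cam" (4x4, takes a point from world to camera coordinates). Camera axes: x right, y down, z forward; pixel columns grow to the right and rows downward; lengths in m; the calibration is good to about 2 mm. A picture is of the moment at which its call begins. There is no depth.
- manip.sign_off(): hands the job in; it is judged then, once.
The state is a dict: "clock": time; "qpos": joint angles; "qd": joint speeds; "effort": joint torques, N m; "position": TCP position; "ee_rot": TCP orientation; "contact_force": force on the tool from outside, world axes, zero at the start; "moment": the same for the moment, N m; "width": finger opening in m; "gripper_force": force on a finger pad.
Only numpy, scipy, OpenCV 4.12 (cv2) and the standard library are available. Lean on these libraries where they do the work, as an engineer would, in place of code of your own. Each camera call takes 0.05 s, during which the arm holds its last target. There are 200 camera calls.

## Working session

There is one attempt and no reset: what is moved stays moved. The work goes in short steps, Python scripts to look and compute and a shell command to move; the robot and the scene stay as the last step left them, time stands still between calls to the robot, and variables do not carry over. Pictures are saved under pics/ and viewed, at most 13 in all, crops included, and the job is handed in when it is done.

```bash
mkdir -p pics; cat > h.py <<'E'
import numpy as np, cv2
from rig import manip
def shot(n,f=None):
    d=manip.get_image(n)
    if f: cv2.imwrite('pics/'+f,d['img'][:,:,::-1])
    return d
def ray(d,uv,z):
    R=d['world_to_cam'][:3,:3];t=d['world_to_cam'][:3,3]
    c=-R.T@t; v=R.T@np.linalg.inv(d['mtx'])@np.array([uv[0],uv[1],1.])
    return c+v*(z-c[2])/v[2]
def proj(d,p):
    q=d['world_to_cam'][:3,:3]@np.array(p)+d['world_to_cam'][:3,3]; q=d['mtx']@q; return q[:2]/q[2]
E
python3 - <<'E'
from h import *
np.set_printoptions(precision=4,suppress=True)
for n in('top','side'):
    d=shot(n,n+'0.png');print(d['mtx'],d['world_to_cam'])
    cv2.imwrite('pics/'+n+'0b.png',cv2.resize(d['img'][:,:,::-1],(800,600),interpolation=cv2.INTER_CUBIC))
print(manip.get_state())
E
```

```text
[[464.8624   0.     252.245 ]
 [  0.     464.8624 197.85  ]
 [  0.       0.       1.    ]] [[-0.0049 -0.9997 -0.0218 -0.3502]
 [-0.9979  0.0063 -0.0647  0.5397]
 [ 0.0648  0.0215 -0.9977  0.9651]
 [ 0.      0.      0.      1.    ]]
[[415.0283   0.     248.0745]
 [  0.     415.0283 191.5926]
 [  0.       0.       1.    ]] [[-0.9913 -0.131   0.0133  0.4593]
 [-0.077   0.4943 -0.8659  0.32  ]
 [ 0.1069 -0.8594 -0.5001  0.5867]
 [ 0.      0.      0.      1.    ]]
{'clock': 0.1, 'qpos': array([ 1.012 ,  0.2765,  1.506 ,  0.    ,  1.3607, -0.121 ]), 'qd': array([-0.0001, -0.0001, -0.0034, -0.    , -0.0011,  0.0008]), 'effort': array([  0.0012, -41.7697, -24.6406,  -0.0001,   0.0057,  -0.    ]), 'position': array([0.2435, 0.5204, 0.2305]), 'ee_rot': array([-0.0003,  0.2172,  0.9761, -0.0008]), 'contact_force': array([ 1.1817, -0.3849,  0.1088]), 'moment': array([-0.0337,  0.043 , -0.0682]), 'gripper_force': 0.0, 'width': 0.0851735491217253}
```

View pics/top0b.png

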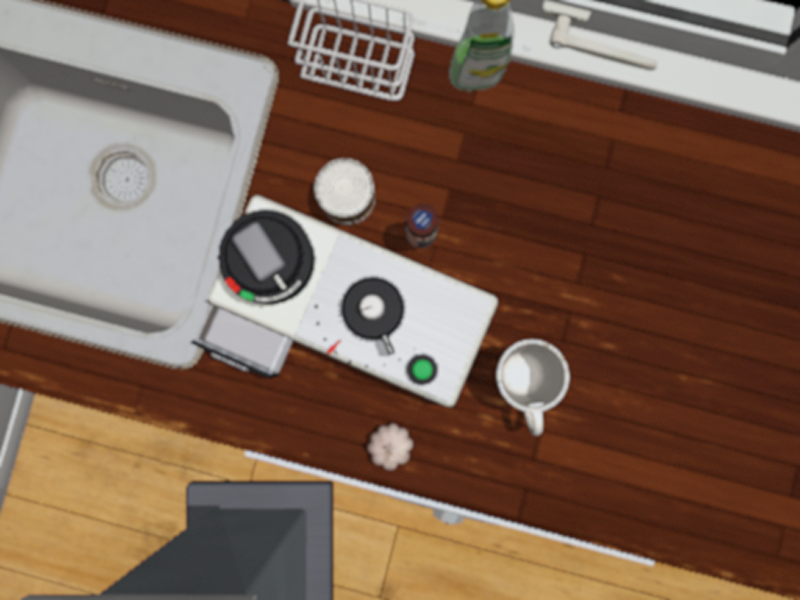

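View pics/side0b.png

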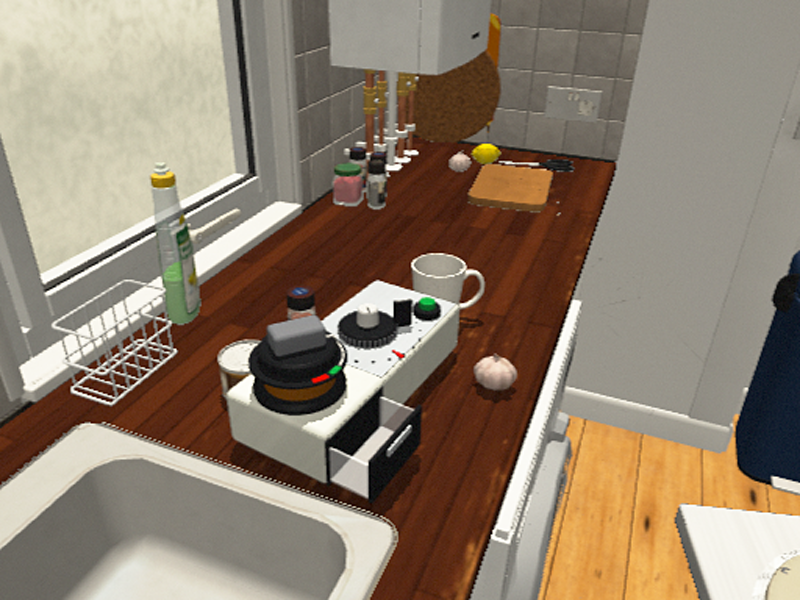

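The top view (800x600 scale) shows the lid at (266,256) with its pointer at (280,283) and green and red arcs at (247,295) and (233,285). The ring is at (372,308), the fin tip at (387,352), the marker at (334,347), the button at (422,369) and the bin front along (195,343)–(278,374). The side view confirms that the bin is out and the garlic stands in front on the right.

```bash
cat > m.py <<'E'
from h import *
np.set_printoptions(precision=4,suppress=True)
d=shot('top')
im=d['img'];hsv=cv2.cvtColor(im,cv2.COLOR_RGB2HSV)
def blobs(m,amin=8):
    n,l,s,c=cv2.connectedComponentsWithStats(m.astype('uint8'));return [(s[i,4],c[i]) for i in range(1,n) if s[i,4]>=amin]
H,S,V=[hsv[...,i] for i in range(3)]
roi=np.zeros(H.shape,bool);roi[110:270,120:330]=1
print('green',blobs(roi&(H>45)&(H<85)&(S>120)))
print('red',blobs(roi&((H<4)|(H>176))&(S>170)&(V>140)))
mb=(roi&(V<75)&(S<110)).astype('uint8')
for c in cv2.findContours(mb,0,2)[0]:
    if cv2.contourArea(c)>60: print('black',cv2.contourArea(c),cv2.minEnclosingCircle(c),cv2.minAreaRect(c))
x0,y0,x1,y1=120,115,330,265
cv2.imwrite('pics/crop0.png',cv2.resize(im[y0:y1,x0:x1,::-1],None,fx=3.8,fy=3.8,interpolation=cv2.INTER_CUBIC))
for nm,uv,z in [('btn',(270,236),.093),('ring',(238,197),.1),('lid',(170.5,164),.145),('binL',(125,220),.075),('binR',(178,239),.075),('garlic',(250,286),.03),('mug',(340,240),.097),('fin',(247,223),.128)]:
    print(nm,ray(d,uv,z))
E
python3 m.py
```

```text
green [(np.int32(42), array([157.7857, 188.119 ])), (np.int32(139), array([269.9353, 236.0647]))]
red [(np.int32(38), array([148.6842, 181.5263]))]
black 218.0 ((269.4662780761719, 236.0955047607422), 8.80649471282959) ((269.5, 236.0), (16.0, 17.0), 90.0)
black 1117.5 ((238.07142639160156, 197.25), 19.47159194946289) ((238.0, 197.0), (38.0, 38.0), 90.0)
black 1569.0 ((170.3787841796875, 163.48484802246094), 30.626140594482422) ((171.3000030517578, 162.40000915527344), (59.92662048339844, 53.21841049194336), 26.56505012512207)
btn [ 0.4589 -0.3887  0.093 ]
ring [ 0.5339 -0.3277  0.1   ]
lid [ 0.5925 -0.206   0.145 ]
binL [ 0.4914 -0.1024  0.075 ]
binR [ 0.4535 -0.2079  0.075 ]
garlic [ 0.356  -0.3481  0.03  ]
mug [ 0.4507 -0.522   0.097 ]
fin [ 0.4837 -0.3457  0.128 ]
```

View pics/crop0.png

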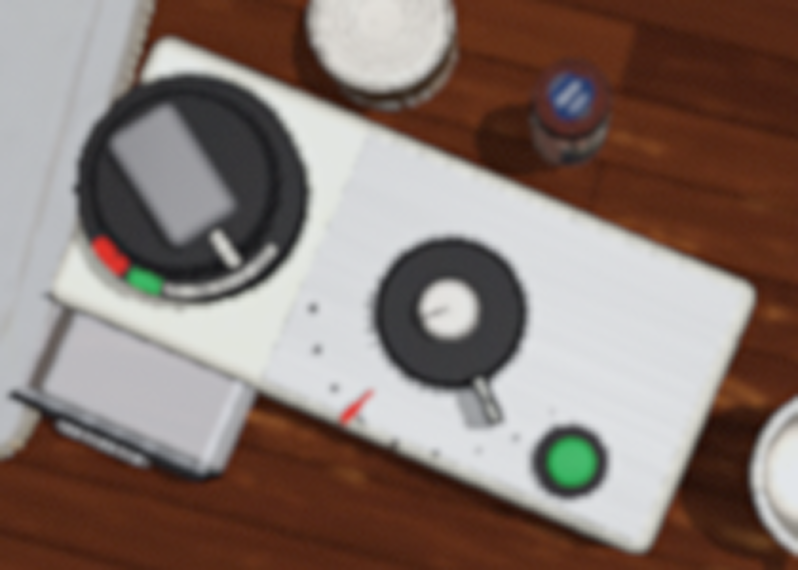

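```bash
cat >> h.py <<'E'
from scipy.spatial.transform import Rotation as Ro
YAW=np.radians(-23.5); RING=np.array([.5339,-.3277])
C,S_=np.cos(YAW),np.sin(YAW); A=np.array([[C,-S_],[S_,C]])
ORG=RING+A@[0,.03]
def G(lx,ly): return ORG+A@np.array([lx,ly])   # grinder -> world
def GL(p): return A.T@(np.array(p[:2])-ORG)
def go(x,y,z,yaw=None):
    "shares to reach world xyz, tool-x at world angle yaw (rad), pointing down"
    s=manip.get_state();q=s['ee_rot'];R=Ro.from_quat([q[1],q[2],q[3],q[0]])
    d=R.inv().apply(np.array([x,y,z])-s['position'])/.25
    c=R.as_matrix()[:,0];cur=np.arctan2(c[1],c[0])
    T=Ro.from_matrix(np.array([[np.cos(yaw),np.sin(yaw),0],[np.sin(yaw),-np.cos(yaw),0],[0,0,-1]]).T.T) if yaw is not None else R
    a=(R.inv()*T).as_rotvec()/(np.pi/2)
    print('d',d.round(3),'a',a.round(3),'curyaw',np.degrees(cur).round(2),'loc',(GL(s['position'])*1000).round(1),'z',s['position'][2].round(4),'F',s['contact_force'].round(1),'t',s['clock'])
E
python3 - <<'E'
from h import *
np.set_printoptions(precision=4,suppress=True)
d=shot('top')
cr=lambda u,v:(120+u/3.8,115+v/3.8)
b=ray(d,cr(173,176),.17); print('block ctr',b,'pred lid',G(.005,.112),'ctr lid@.145',ray(d,(170.5,164),.145))
p,q=ray(d,cr(138.5,124),.17)[:2],ray(d,cr(208,227.5),.17)[:2]
print('block ang',np.degrees(np.arctan2(*(q-p)[::-1])),np.linalg.norm(q-p))
L=b[:2]
for z in(.11,.12,.13,.14):
    for n,uv in(('green',(157.8,188.1)),('red',(148.7,181.5)),('ptr tip',cr(236,264)),('arc white end',cr(272,248))):
        r=ray(d,uv,z)[:2]-L; print(z,n,np.degrees(np.arctan2(r[1],r[0])).round(1),np.linalg.norm(r).round(4))
for n,uv,z in(('marker in',cr(371,393),.085),('marker out',cr(344,423),.085),('fin out',cr(495,417),.128),('fin in',cr(480,383),.128)):
    r=ray(d,uv,z)[:2]-RING; l=A.T@r; print(n,np.linalg.norm(r).round(4),'ringangle',np.arctan2(l[1],-l[0]).round(3))
print('binL,R loc',GL(ray(d,(125,220),.075)),GL(ray(d,(178,239),.075)),'garlic',GL(ray(d,(250,286),.03)),'btn',GL(ray(d,(270,236),.093)))
x=G(-.185,.112);go(*x,.2)
E
```

```text
block ctr [ 0.5939 -0.2021  0.17  ] pred lid [ 0.5951 -0.1995] ctr lid@.145 [ 0.5925 -0.206   0.145 ]
block ang -146.05859296631894 0.059347272426212086
0.11 green 147.6 0.0505
0.11 red 123.8 0.0537
0.11 ptr tip -151.6 0.0409
0.11 arc white end -126.7 0.0469
0.12 green 150.3 0.0501
0.12 red 126.2 0.0522
0.12 ptr tip -150.1 0.0426
0.12 arc white end -126.7 0.0488
0.13 green 153.1 0.0498
0.13 red 128.8 0.0509
0.13 ptr tip -148.8 0.0443
0.13 arc white end -126.6 0.0506
0.14 green 155.9 0.0496
0.14 red 131.5 0.0497
0.14 ptr tip -147.6 0.046
0.14 arc white end -126.5 0.0525
marker in 0.0574 ringangle 0.376
marker out 0.078 ringangle 0.363
fin out 0.0586 ringangle -0.833
fin in 0.0405 ringangle -0.838
binL,R loc [-0.1288  0.1597] [-0.1215  0.0478] garlic [-0.155  -0.1196] btn [-0.0445 -0.1158]
d [-1.735 -2.033  0.125] a [0. 0. 0.] curyaw 154.92 loc [-604.4  632.1] z 0.2308 F [0.5 0.3 0.9] t 0.2
```

```bash
R='[{"dx":-0.434,"dy":-0.508,"grip":-1}]'
python3 -m jog '[{"dx":-0.434,"dy":-0.508,"grip":-1},{"dx":-0.434,"dy":-0.508,"grip":-1},{"dx":-0.434,"dy":-0.508,"grip":-1},{"dx":-0.434,"dy":-0.508,"grip":-1},{"dx":-0.434,"dy":-0.508,"grip":-1}]' 30
python3 -m jog '[{"dx":-0.434,"dy":-0.508,"grip":-1},{"dx":-0.434,"dy":-0.508,"grip":-1},{"dx":-0.434,"dy":-0.508,"grip":-1},{"dx":-0.434,"dy":-0.508,"grip":-1},{"dx":-0.434,"dy":-0.508,"grip":-1}]' >/dev/null
python3 -m jog '[{"dx":-0.434,"dy":-0.508,"grip":-1},{"dx":-0.434,"dy":-0.508,"grip":-1},{"dx":-0.434,"dy":-0.508,"grip":-1},{"dx":-0.434,"dy":-0.508,"grip":-1},{"dx":-0.434,"dy":-0.508,"grip":-1}]' >/dev/null
python3 -m jog '[{"dx":-0.434,"dy":-0.508,"grip":-1},{"dx":-0.434,"dy":-0.508,"grip":-1},{"dx":-0.434,"dy":-0.508,"grip":-1},{"dx":-0.434,"dy":-0.508,"grip":-1},{"dx":-0.434,"dy":-0.508,"grip":-1}]'
python3 -c "
from h import *
go(*G(-.165,.112),.042,np.radians(156.5))"
```

```text
d [-1.815 -2.03   0.757] a [-0.001 -0.    -0.018] curyaw 154.92 loc [-604.4  632.1] z 0.2308 F [0.5 0.3 0.9] t 0.2schema error: expected keys dx, dy, dz, ax, ay, az, grip
schema error: expected keys dx, dy, dz, ax, ay, az, grip
schema error: expected keys dx, dy, dz, ax, ay, az, grip
schema error: expected keys dx, dy, dz, ax, ay, az, grip
```

```bash
python3 -m jog '[{"dx":-0.434,"dy":-0.508,"dz":0,"ax":0,"ay":0,"az":0,"grip":-1},{"dx":-0.434,"dy":-0.508,"dz":0,"ax":0,"ay":0,"az":0,"grip":-1},{"dx":-0.434,"dy":-0.508,"dz":0,"ax":0,"ay":0,"az":0,"grip":-1},{"dx":-0.434,"dy":-0.508,"dz":0,"ax":0,"ay":0,"az":0,"grip":-1},{"dx":-0.434,"dy":-0.508,"dz":0,"ax":0,"ay":0,"az":0,"grip":-1}]' 30
python3 -m jog '[{"dx":-0.434,"dy":-0.508,"dz":0,"ax":0,"ay":0,"az":0,"grip":-1},{"dx":-0.434,"dy":-0.508,"dz":0,"ax":0,"ay":0,"az":0,"grip":-1},{"dx":-0.434,"dy":-0.508,"dz":0,"ax":0,"ay":0,"az":0,"grip":-1},{"dx":-0.434,"dy":-0.508,"dz":0,"ax":0,"ay":0,"az":0,"grip":-1},{"dx":-0.434,"dy":-0.508,"dz":0,"ax":0,"ay":0,"az":0,"grip":-1}]' >/dev/null
python3 -m jog '[{"dx":-0.434,"dy":-0.508,"dz":0,"ax":0,"ay":0,"az":0,"grip":-1},{"dx":-0.434,"dy":-0.508,"dz":0,"ax":0,"ay":0,"az":0,"grip":-1},{"dx":-0.434,"dy":-0.508,"dz":0,"ax":0,"ay":0,"az":0,"grip":-1},{"dx":-0.434,"dy":-0.508,"dz":0,"ax":0,"ay":0,"az":0,"grip":-1},{"dx":-0.434,"dy":-0.508,"dz":0,"ax":0,"ay":0,"az":0,"grip":-1}]' >/dev/null
python3 -m jog '[{"dx":-0.434,"dy":-0.508,"dz":0,"ax":0,"ay":0,"az":0,"grip":-1},{"dx":-0.434,"dy":-0.508,"dz":0,"ax":0,"ay":0,"az":0,"grip":-1},{"dx":-0.434,"dy":-0.508,"dz":0,"ax":0,"ay":0,"az":0,"grip":-1},{"dx":-0.434,"dy":-0.508,"dz":0,"ax":0,"ay":0,"az":0,"grip":-1},{"dx":-0.434,"dy":-0.508,"dz":0,"ax":0,"ay":0,"az":0,"grip":-1}]'
python3 -c "
from h import *
go(*G(-.165,.112),.042,np.radians(156.5))"
```

```text
clock: 0.62
position: [0.2886, 0.3532, 0.231]
ee_rot: [0.001, 0.219, 0.976, -0.003]
contact_force: [0.0, -1.2, -0.8]
width: 0.0254
gripper_force: 0.0
clock: 1.87
position: [0.4248, -0.1297, 0.2313]
ee_rot: [0.002, 0.22, 0.976, -0.002]
contact_force: [1.6, -0.2, 0.5]
width: -0.0003
gripper_force: 0.0
d [-0.052  0.02   0.758] a [-0.002  0.003 -0.021] curyaw 154.59 loc [-179.  108.] z 0.2313 F [ 1.6 -0.2  0.5] t 1.8667
```

```bash
python3 -m jog '[{"dx":0,"dy":0.02,"dz":0.75,"ax":0,"ay":0,"az":-0.02,"grip":-1},{"dx":0,"dy":0.02,"dz":0.75,"ax":0,"ay":0,"az":-0.02,"grip":-1},{"dx":0,"dy":0.02,"dz":0.75,"ax":0,"ay":0,"az":-0.02,"grip":-1},{"dx":0,"dy":0.02,"dz":0.75,"ax":0,"ay":0,"az":-0.02,"grip":-1},{"dx":0,"dy":0.02,"dz":0.75,"ax":0,"ay":0,"az":-0.02,"grip":-1}]'
python3 -m jog '[{"dx":-0.08,"dy":0,"dz":0,"ax":0,"ay":0,"az":0,"grip":-1},{"dx":-0.12,"dy":0,"dz":0,"ax":0,"ay":0,"az":0,"grip":-1},{"dx":-0.16,"dy":0,"dz":0,"ax":0,"ay":0,"az":0,"grip":-1},{"dx":-0.19,"dy":0,"dz":0,"ax":0,"ay":0,"az":0,"grip":-1},{"dx":-0.21,"dy":0,"dz":0,"ax":0,"ay":0,"az":0,"grip":-1}]'
python3 -c "
from h import *
go(*G(-.116,.112),.042,np.radians(156.5))"
```

```text
clock: 2.28
position: [0.4212, -0.1165, 0.04]
ee_rot: [-0.003, 0.202, 0.979, 0.001]
contact_force: [-0.8, 0.4, -0.4]
width: -0.0001
gripper_force: 0.0
clock: 2.7
position: [0.4729, -0.1394, 0.0444]
ee_rot: [0.0, 0.202, 0.979, 0.0]
contact_force: [-0.8, 2.0, -0.1]
width: -0.0003
gripper_force: 0.8
d [-0.06  -0.026  0.01 ] a [0.    0.    0.002] curyaw 156.72 loc [-131.   118.4] z 0.0444 F [-0.8  2.  -0.1] t 2.7
```

```bash
python3 -m jog '[{"dx":-0.014,"dy":-0.01,"dz":0,"ax":0,"ay":0,"az":0,"grip":-1},{"dx":-0.028,"dy":-0.01,"dz":0,"ax":0,"ay":0,"az":0,"grip":-1},{"dx":-0.04,"dy":-0.02,"dz":0,"ax":0,"ay":0,"az":0,"grip":-1},{"dx":-0.05,"dy":-0.02,"dz":0,"ax":0,"ay":0,"az":0,"grip":-1},{"dx":-0.055,"dy":-0.02,"dz":0,"ax":0,"ay":0,"az":0,"grip":-1}]'
python3 -c "
from h import *
go(*G(-.116,.112),.042,np.radians(156.5))"
python3 -m jog '[{"dx":-0.004,"dy":0,"dz":0,"ax":0,"ay":0,"az":0,"grip":-1},{"dx":-0.008,"dy":0,"dz":0,"ax":0,"ay":0,"az":0,"grip":-1}]'
python3 -c "
from h import *
go(*G(-.116,.112),.042,np.radians(156.5))"
```

```text
clock: 3.12
position: [0.4827, -0.15, 0.0441]
ee_rot: [0.0, 0.202, 0.979, -0.0]
contact_force: [-1.2, 0.1, 2.1]
width: 0.0001
gripper_force: 0.8
d [-0.007 -0.002  0.008] a [-0.     0.     0.002] curyaw 156.7 loc [-117.8  112.5] z 0.0441 F [-1.2  0.1  2.1] t 3.1167
clock: 3.28
position: [0.4842, -0.1506, 0.0439]
ee_rot: [0.0, 0.202, 0.979, -0.0]
contact_force: [-0.9, 0.3, 1.6]
width: -0.0002
gripper_force: 0.8
d [-0.001 -0.002  0.008] a [-0.     0.     0.002] curyaw 156.72 loc [-116.2  112.6] z 0.0439 F [-0.9  0.3  1.6] t 3.2833
```

```bash
python3 -m jog '[{"dx":-0.006,"dy":0,"dz":0,"ax":0,"ay":0,"az":0,"grip":-1},{"dx":-0.012,"dy":0,"dz":0,"ax":0,"ay":0,"az":0,"grip":-1}]'
python3 -m jog '[{"dx":-0.006,"dy":0,"dz":0,"ax":0,"ay":0,"az":0,"grip":-1},{"dx":-0.012,"dy":0,"dz":0,"ax":0,"ay":0,"az":0,"grip":-1}]'
python3 -c "
from h import *
go(*G(-.116,.112),.042,np.radians(156.5));shot('side','side1.png')
d=shot('top');cv2.imwrite('pics/t1.png',cv2.resize(d['img'][120:260,100:280,::-1],None,fx=4,fy=4,interpolation=2))"
```

```text
clock: 3.45
position: [0.4863, -0.1514, 0.0437]
ee_rot: [-0.001, 0.202, 0.979, 0.0]
contact_force: [-5.5, 1.5, 3.7]
width: -0.0001
gripper_force: 2.7
clock: 3.62
position: [0.4862, -0.1513, 0.0433]
ee_rot: [-0.004, 0.202, 0.979, 0.001]
contact_force: [-10.0, 3.2, 6.8]
width: -0.0002
gripper_force: 5.3
d [ 0.008 -0.003  0.005] a [-0.    -0.005  0.003] curyaw 156.74 loc [-114.1  112.8] z 0.0433 F [-10.    3.2   6.8] t 3.6167
```

View pics/side1.png

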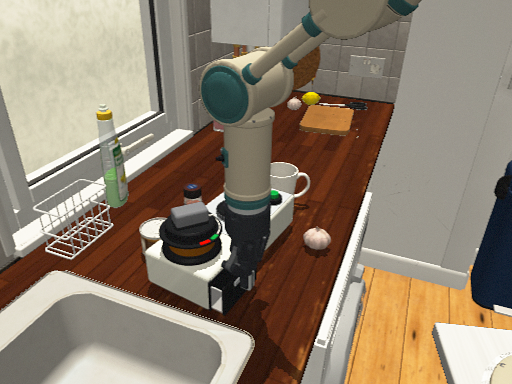

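The bin is against its stop: force is about 10 N and the tool has stopped at local x −114 mm. The side view shows the front closed. Next I back off, rise and turn.

```bash
python3 -m jog '[{"dx":0.12,"dy":0,"dz":0,"ax":0,"ay":0,"az":0,"grip":-1},{"dx":0.12,"dy":0,"dz":-0.4,"ax":0,"ay":0,"az":-0.1,"grip":-1},{"dx":0.12,"dy":0,"dz":-0.8,"ax":0,"ay":0,"az":-0.3,"grip":0.6},{"dx":0.12,"dy":0,"dz":-0.8,"ax":0,"ay":0,"az":-0.64,"grip":0.6},{"dx":0.12,"dy":0,"dz":-0.8,"ax":0,"ay":0,"az":-0.64,"grip":0.6}]'
python3 -c "
from h import *
go(.5945,-.201,.24,np.radians(214))"
```

```text
clock: 4.13
position: [0.4626, -0.1408, 0.2125]
ee_rot: [0.001, -0.05, 0.999, -0.0]
contact_force: [1.7, -0.5, -0.7]
width: 0.0357
gripper_force: 0.0
d [-0.501 -0.292 -0.109] a [-0.001  0.001 -0.314] curyaw -174.28 loc [-139.9  113. ] z 0.2125 F [ 1.7 -0.5 -0.7] t 4.1333
```

```bash
python3 -m jog '[{"dx":-0.5,"dy":-0.29,"dz":-0.1,"ax":0,"ay":0,"az":-0.31,"grip":0.6},{"dx":-0.5,"dy":-0.29,"dz":-0.1,"ax":0,"ay":0,"az":-0.31,"grip":0.6},{"dx":-0.5,"dy":-0.29,"dz":-0.1,"ax":0,"ay":0,"az":-0.31,"grip":0.6},{"dx":-0.5,"dy":-0.29,"dz":-0.1,"ax":0,"ay":0,"az":-0.31,"grip":0.6},{"dx":-0.5,"dy":-0.29,"dz":-0.1,"ax":0,"ay":0,"az":-0.31,"grip":0.6}]'
python3 -c "
from h import *
go(.5945,-.201,.152,np.radians(214))
d=shot('side')
print(d['img'].shape);cv2.imwrite('pics/s2.png',cv2.resize(d['img'][150:320,110:330,::-1],None,fx=3.5,fy=3.5,interpolation=2))"
```

```text
clock: 4.55
position: [0.5992, -0.2042, 0.2357]
ee_rot: [0.003, -0.288, 0.958, -0.002]
contact_force: [0.2, 0.1, 0.2]
width: 0.0684
gripper_force: 0.0
d [0.01  0.023 0.335] a [-0.004  0.003 -0.006] curyaw -146.58 loc [ 10.7 109.3] z 0.2357 F [0.2 0.1 0.2] t 4.55
(384, 512, 3)
```

View pics/s2.png

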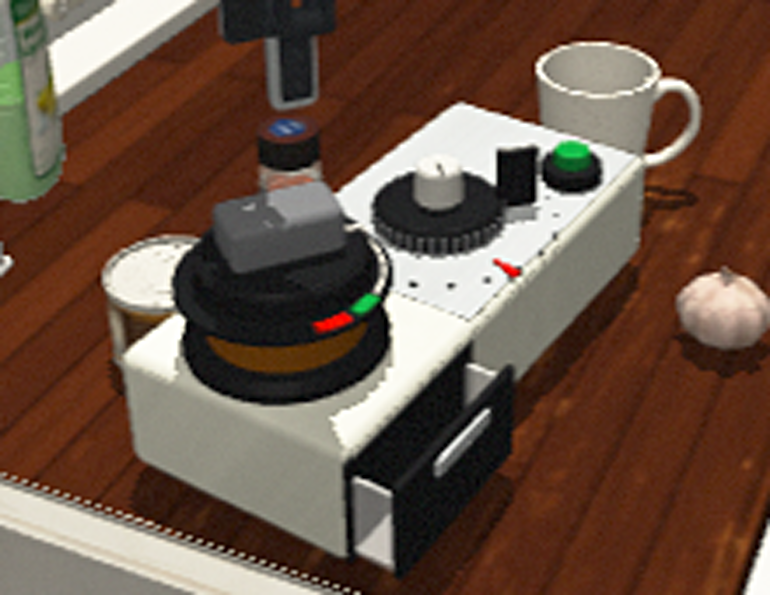

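The crop shows the block with the open gripper above it. The bin plate's top-left corner is at crop (397,492) and its right end at (513,368). I'll check that against where the home position should project.

```bash
python3 -c "
from h import *
d=shot('side')
f=lambda lx,ly,z:((proj(d,[*G(lx,ly),z])-[110,150])*3.5).round(0)
for b in(0,.01,.02):print(b,f(-.105-b,.168,.075),f(-.105-b,.056,.075))
print(f(-.075,.17,.085))"
```

```text
0 [403. 488.] [520. 363.]
0.01 [421. 496.] [536. 369.]
0.02 [439. 504.] [553. 376.]
[349. 452.]
```

The bin is home. Next I descend and grip the block.

```bash
python3 -m jog '[{"dx":0.01,"dy":0.02,"dz":0.1,"ax":0,"ay":0,"az":0,"grip":0.6},{"dx":0.01,"dy":0.02,"dz":0.2,"ax":0,"ay":0,"az":0,"grip":0.6},{"dx":0.01,"dy":0.02,"dz":0.27,"ax":0,"ay":0,"az":0,"grip":0.6},{"dx":0.01,"dy":0.02,"dz":0.33,"ax":0,"ay":0,"az":0,"grip":0.6},{"dx":0.01,"dy":0.02,"dz":0.33,"ax":0,"ay":0,"az":0,"grip":0.6}]' 40
python3 -m jog '[{"dx":0,"dy":0,"dz":0,"ax":0,"ay":0,"az":0,"grip":-0.4},{"dx":0,"dy":0,"dz":0,"ax":0,"ay":0,"az":0,"grip":-0.4},{"dx":0,"dy":0,"dz":0,"ax":0,"ay":0,"az":0,"grip":-0.4},{"dx":0,"dy":0,"dz":0,"ax":0,"ay":0,"az":0,"grip":-0.4},{"dx":0,"dy":0,"dz":0,"ax":0,"ay":0,"az":0,"grip":-0.4}]' 40
python3 -c "
from h import *
go(.5945,-.201,.152,np.radians(154))"
```

```text
clock: 5.07
position: [0.5852, -0.1967, 0.1495]
ee_rot: [-0.003, -0.286, 0.958, 0.003]
contact_force: [-0.4, 0.0, -0.2]
width: 0.0682
gripper_force: 0.0
clock: 5.48
position: [0.5914, -0.2025, 0.1558]
ee_rot: [0.003, -0.286, 0.958, -0.005]
contact_force: [3.2, -7.2, 0.3]
width: 0.0351
gripper_force: 44.8
d [-0.013 -0.002  0.015] a [-0.006  0.005  0.658] curyaw -146.75 loc [  2.8 107.8] z 0.1558 F [ 3.2 -7.2  0.3] t 5.4833
```

```bash
python3 -m jog '[{"dx":0,"dy":-0.008,"dz":0,"ax":0,"ay":0,"az":0.07,"grip":-0.4},{"dx":0,"dy":-0.008,"dz":0,"ax":0,"ay":0,"az":0.14,"grip":-0.4},{"dx":0,"dy":-0.008,"dz":0,"ax":0,"ay":0,"az":0.2,"grip":-0.4},{"dx":0,"dy":-0.008,"dz":0,"ax":0,"ay":0,"az":0.26,"grip":-0.4},{"dx":0,"dy":-0.008,"dz":0,"ax":0,"ay":0,"az":0.32,"grip":-0.4}]'
python3 -c "
from h import *
s=manip.get_state();print(s['moment'])
go(.5945,-.201,.152,np.radians(154))"
```

```text
clock: 5.9
position: [0.5907, -0.1999, 0.1558]
ee_rot: [0.002, -0.036, 0.999, -0.0]
contact_force: [-1.4, 2.8, 5.6]
width: 0.035
gripper_force: 45.3
[0.66125811 0.15472493 0.02589976]
d [-0.015 -0.006  0.015] a [0.001 0.002 0.335] curyaw -175.83 loc [  1.1 109.9] z 0.1558 F [-1.4  2.8  5.6] t 5.9
```

```bash
python3 -m jog '[{"dx":-0.003,"dy":0,"dz":0,"ax":0,"ay":0,"az":0.06,"grip":-0.4},{"dx":-0.005,"dy":0,"dz":0,"ax":0,"ay":0,"az":0.12,"grip":-0.4},{"dx":-0.005,"dy":0,"dz":0,"ax":0,"ay":0,"az":0.18,"grip":-0.4},{"dx":-0.005,"dy":0,"dz":0,"ax":0,"ay":0,"az":0.24,"grip":-0.4},{"dx":-0.005,"dy":0,"dz":0,"ax":0,"ay":0,"az":0.24,"grip":-0.4}]'
python3 -c "
from h import *
s=manip.get_state();print(s['moment'])
go(.5945,-.201,.152,np.radians(154))"
python3 -m jog '[{"dx":0,"dy":0,"dz":0,"ax":0,"ay":0,"az":0.03,"grip":-0.4},{"dx":0,"dy":0,"dz":0,"ax":0,"ay":0,"az":0.06,"grip":-0.4},{"dx":0,"dy":0,"dz":0,"ax":0,"ay":0,"az":0.09,"grip":-0.4},{"dx":0,"dy":0,"dz":0,"ax":0,"ay":0,"az":0.09,"grip":-0.4}]'
python3 -c "
from h import *
s=manip.get_state();print(s['moment'])
go(.5945,-.201,.152,np.radians(154))
d=shot('side')
cv2.imwrite('pics/s3.png',cv2.resize(d['img'][150:320,110:330,::-1],None,fx=3.5,fy=3.5,interpolation=2))"
```

```text
clock: 6.32
position: [0.5912, -0.1977, 0.1557]
ee_rot: [0.001, 0.151, 0.989, 0.002]
contact_force: [-1.7, 5.4, 6.3]
width: 0.0348
gripper_force: 45.4
[1.1492129  0.29848851 0.012982  ]
d [-0.017 -0.009  0.015] a [0.003 0.    0.096] curyaw 162.65 loc [  0.7 112.1] z 0.1557 F [-1.7  5.4  6.3] t 6.3167
clock: 6.65
position: [0.5915, -0.1969, 0.1557]
ee_rot: [0.001, 0.219, 0.976, 0.003]
contact_force: [-1.2, 6.4, 7.1]
width: 0.0348
gripper_force: 45.4
[1.38991082 0.12611601 0.03027493]
d [-0.018 -0.01   0.015] a [0.004 0.    0.007] curyaw 154.66 loc [  0.7 112.9] z 0.1557 F [-1.2  6.4  7.1] t 6.65
```

View pics/s3.png

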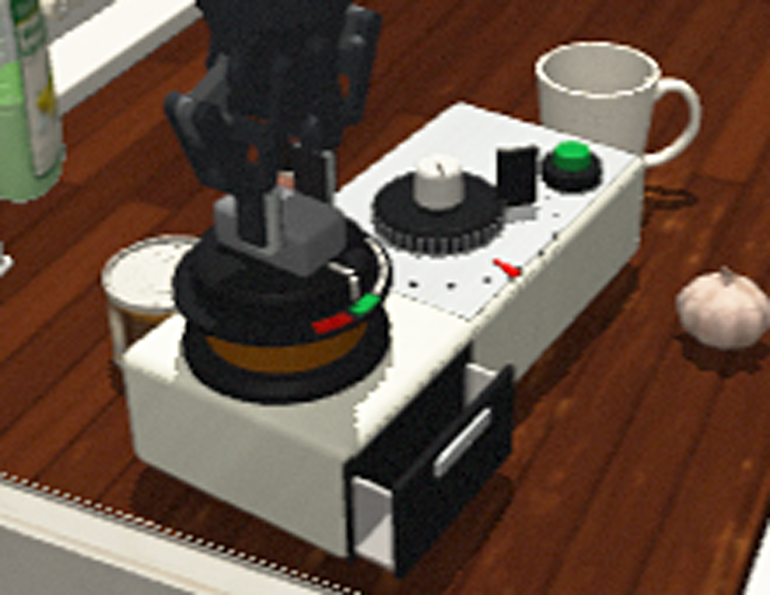

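The pointer at crop (353,290) sits near the green arc at (365,303). I'll release and check from above.

```bash
python3 -m jog '[{"dx":0,"dy":0,"dz":0,"ax":0,"ay":0,"az":0,"grip":0.6},{"dx":0,"dy":0,"dz":0,"ax":0,"ay":0,"az":0,"grip":0.6},{"dx":0,"dy":0,"dz":-0.1,"ax":0,"ay":0,"az":0,"grip":0.6},{"dx":0,"dy":0,"dz":-0.25,"ax":0,"ay":0,"az":0,"grip":0.6},{"dx":0,"dy":0,"dz":-0.4,"ax":0,"ay":0,"az":0,"grip":0.6}]'
python3 -m jog '[{"dx":0.15,"dy":0,"dz":0,"ax":0,"ay":0,"az":0,"grip":0.6},{"dx":0.3,"dy":0,"dz":0,"ax":0,"ay":0,"az":0,"grip":0.6},{"dx":0.5,"dy":0,"dz":0,"ax":0,"ay":0,"az":0,"grip":0.6},{"dx":0.8,"dy":0,"dz":0,"ax":0,"ay":0,"az":0,"grip":0.6},{"dx":0.8,"dy":0,"dz":0,"ax":0,"ay":0,"az":0,"grip":0.6}]'
python3 -c "
from h import *
d=shot('top');cv2.imwrite('pics/t4.png',cv2.resize(d['img'][115:225,120:270,::-1],None,fx=5,fy=5,interpolation=2))"
```

```text
clock: 7.12
position: [0.5903, -0.2003, 0.2535]
ee_rot: [-0.001, 0.219, 0.976, -0.0]
contact_force: [0.7, -1.2, 0.0]
width: 0.0684
gripper_force: 0.0
clock: 7.53
position: [0.4086, -0.1146, 0.2534]
ee_rot: [0.001, 0.219, 0.976, -0.0]
contact_force: [-0.2, 0.4, 0.6]
width: 0.0685
gripper_force: 0.0
```

View pics/t4.png

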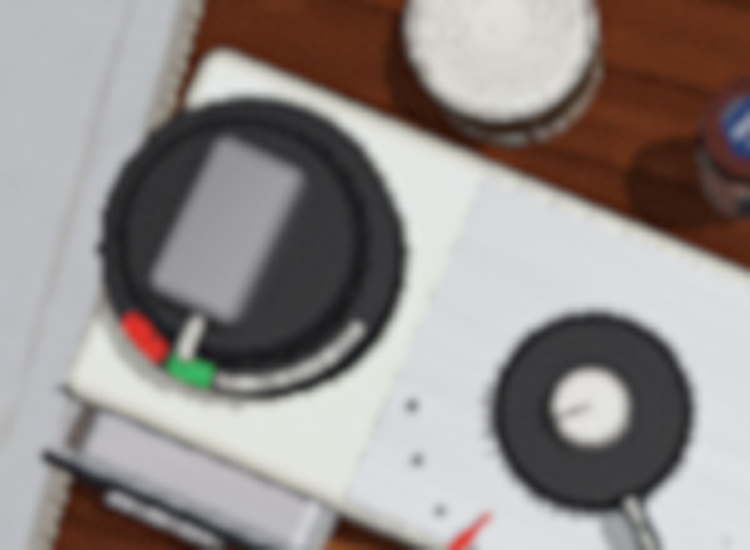

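The pointer, at crop (190,340), is inside the green arc at (190,372), with the block at 154°. The lid is snug. The fin comes next.

```bash
cat >> h.py <<'E'
def fin(a,r=.054): # ring angle -> world xy, tool yaw
    return [*(RING+A@np.array([-np.cos(a),np.sin(a)])*r)], np.pi-a+YAW
E
python3 -c "
from h import *
p,y=fin(-.835);print(p,np.degrees(y));go(*p,.2,y)"
```

```text
[np.float64(0.4847005163305346), np.float64(-0.349957825739681)] 204.34197589342372
d [-0.722 -0.724  0.202] a [ 0.003 -0.006 -0.551] curyaw 154.79 loc [-210.8  116.2] z 0.2524 F [-7.   3.1 -2.4] t 7.5833
```

```bash
python3 -m jog '[{"dx":-0.72,"dy":-0.72,"dz":0.1,"ax":0,"ay":0,"az":-0.2,"grip":0},{"dx":-0.72,"dy":-0.72,"dz":0.1,"ax":0,"ay":0,"az":-0.2,"grip":0},{"dx":-0.72,"dy":-0.72,"dz":0.1,"ax":0,"ay":0,"az":-0.35,"grip":0},{"dx":-0.72,"dy":-0.72,"dz":0.1,"ax":0,"ay":0,"az":-0.35,"grip":0},{"dx":-0.72,"dy":-0.72,"dz":0.1,"ax":0,"ay":0,"az":-0.35,"grip":0}]' >/dev/null
python3 -c "
from h import *
p,y=fin(-.835);go(*p,.17,y)"
```

```text
d [ 0.001 -0.156  0.254] a [-0.001  0.001 -0.198] curyaw -173.47 loc [-55.8 -36. ] z 0.2334 F [ 0.7 -0.1  0.2] t 8.0
```

```bash
python3 -m jog '[{"dx":0,"dy":-0.156,"dz":0.1,"ax":0,"ay":0,"az":-0.1,"grip":0},{"dx":0,"dy":-0.156,"dz":0.2,"ax":0,"ay":0,"az":-0.2,"grip":0},{"dx":0,"dy":-0.156,"dz":0.25,"ax":0,"ay":0,"az":-0.2,"grip":0},{"dx":0,"dy":-0.156,"dz":0.25,"ax":0,"ay":0,"az":-0.2,"grip":0},{"dx":0,"dy":-0.156,"dz":0.25,"ax":0,"ay":0,"az":-0.2,"grip":0}]'
python3 -c "
from h import *
p,y=fin(-.835);go(*p,.109,y)
d=shot('top')
cv2.imwrite('pics/t5.png',np.hstack([cv2.resize(d['img'][150:270,200:300,::-1],(400,480),interpolation=2),cv2.resize(shot('side')['img'][140:260,200:300,::-1],(400,480),interpolation=2)]))"
```

```text
clock: 8.42
position: [0.4879, -0.3429, 0.1699]
ee_rot: [-0.004, -0.205, 0.979, -0.003]
contact_force: [0.1, -0.7, 0.3]
width: 0.0428
gripper_force: 0.0
d [ 0.021 -0.02   0.244] a [-0.002 -0.006 -0.008] curyaw -156.34 loc [-36.2 -62.3] z 0.1699 F [ 0.1 -0.7  0.3] t 8.4167
```

View pics/t5.png

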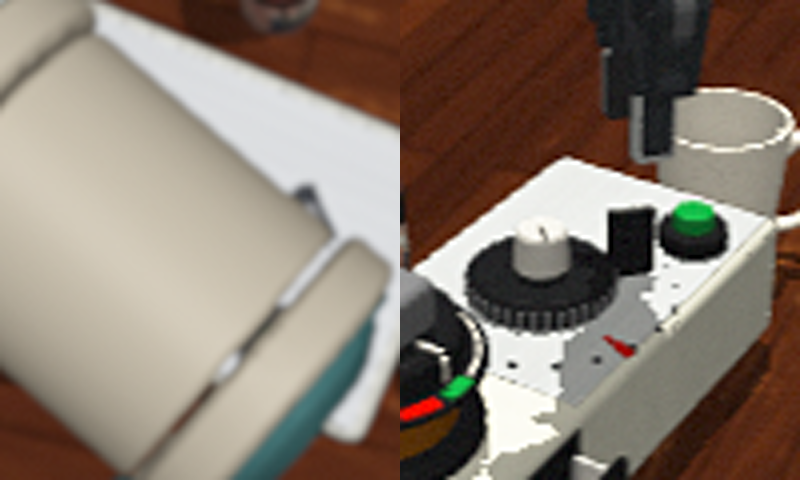

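The top view is blocked by the arm. The side view shows the fingers above the fin, roughly in line with it. I'll descend with a small correction and then check.

```bash
python3 -m jog '[{"dx":0.02,"dy":-0.02,"dz":0.05,"ax":0,"ay":0,"az":0,"grip":0},{"dx":0.02,"dy":-0.02,"dz":0.1,"ax":0,"ay":0,"az":0,"grip":0},{"dx":0.02,"dy":-0.02,"dz":0.14,"ax":0,"ay":0,"az":0,"grip":0},{"dx":0.02,"dy":-0.02,"dz":0.14,"ax":0,"ay":0,"az":0,"grip":0}]'
python3 -c "
from h import *
p,y=fin(-.835);go(*p,.109,y)"
```

```text
clock: 8.85
position: [0.4859, -0.3472, 0.1346]
ee_rot: [-0.006, -0.203, 0.979, -0.003]
contact_force: [0.2, 0.5, -0.7]
width: 0.0427
gripper_force: 0.0
d [ 0.008 -0.008  0.102] a [-0.003 -0.008 -0.01 ] curyaw -156.52 loc [-36.3 -67. ] z 0.1346 F [ 0.2  0.5 -0.7] t 8.85
```

Good alignment, within 3 mm. I'll go down and close gently.

```bash
python3 -m jog '[{"dx":0.008,"dy":-0.008,"dz":0.05,"ax":0,"ay":0,"az":0,"grip":0},{"dx":0.008,"dy":-0.008,"dz":0.1,"ax":0,"ay":0,"az":0,"grip":0},{"dx":0.008,"dy":-0.008,"dz":0.1,"ax":0,"ay":0,"az":0,"grip":0}]' 20
python3 -m jog '[{"dx":0,"dy":0,"dz":0,"ax":0,"ay":0,"az":0,"grip":-0.4},{"dx":0,"dy":0,"dz":0,"ax":0,"ay":0,"az":0,"grip":-0.5},{"dx":0,"dy":0,"dz":0,"ax":0,"ay":0,"az":0,"grip":-0.6},{"dx":0,"dy":0,"dz":0,"ax":0,"ay":0,"az":0,"grip":-0.7},{"dx":0,"dy":0,"dz":0,"ax":0,"ay":0,"az":0,"grip":-0.7}]' 20
python3 -c "
from h import *
p,y=fin(-.835);go(*p,.109,y)
for a in (-.6,-.3,-.1,.12,.37): print(a);p,y=fin(a);go(*p,.109,y)"
```

```text
clock: 9.1
position: [0.4851, -0.3494, 0.1093]
ee_rot: [-0.007, -0.203, 0.979, -0.003]
contact_force: [-0.3, 0.5, -0.3]
width: 0.0427
gripper_force: 0.0
clock: 9.52
position: [0.4861, -0.3504, 0.1109]
ee_rot: [-0.005, -0.203, 0.979, -0.005]
contact_force: [0.6, 0.2, 0.2]
width: 0.0128
gripper_force: 0.0
d [0.004 0.004 0.008] a [-0.005 -0.008 -0.01 ] curyaw -156.61 loc [-34.8 -69.9] z 0.1109 F [0.6 0.2 0.2] t 9.5167
-0.6
d [-0.001  0.054  0.007] a [-0.006 -0.007  0.139] curyaw -156.61 loc [-34.8 -69.9] z 0.1109 F [0.6 0.2 0.2] t 9.5167
-0.3
d [-0.024  0.115  0.007] a [-0.007 -0.007  0.33 ] curyaw -156.61 loc [-34.8 -69.9] z 0.1109 F [0.6 0.2 0.2] t 9.5167
-0.1
d [-0.049  0.15   0.006] a [-0.007 -0.006  0.457] curyaw -156.61 loc [-34.8 -69.9] z 0.1109 F [0.6 0.2 0.2] t 9.5167
0.12
d [-0.084  0.182  0.005] a [-0.008 -0.005  0.597] curyaw -156.61 loc [-34.8 -69.9] z 0.1109 F [0.6 0.2 0.2] t 9.5167
0.37
d [-0.131  0.208  0.005] a [-0.009 -0.004  0.757] curyaw -156.61 loc [-34.8 -69.9] z 0.1109 F [0.6 0.2 0.2] t 9.5167
```

```bash
python3 -c "
from h import *
for a in (-.73,-.62,-.51,-.4,-.29): p,y=fin(a);go(*p,.109,y)" | cut -c1-60
```

```text
d [0.003 0.027 0.008] a [-0.005 -0.008  0.056] curyaw -156.6
d [0.    0.05  0.007] a [-0.005 -0.007  0.126] curyaw -156.6
d [-0.006  0.073  0.007] a [-0.006 -0.007  0.196] curyaw -15
d [-0.014  0.095  0.007] a [-0.006 -0.007  0.266] curyaw -15
d [-0.025  0.116  0.007] a [-0.007 -0.007  0.336] curyaw -15
```

```bash
python3 -m jog '[{"dx":0.003,"dy":0.027,"dz":0,"ax":0,"ay":0,"az":0.056,"grip":-0.7},{"dx":0,"dy":0.05,"dz":0,"ax":0,"ay":0,"az":0.126,"grip":-0.7},{"dx":-0.006,"dy":0.073,"dz":0,"ax":0,"ay":0,"az":0.196,"grip":-0.7},{"dx":-0.014,"dy":0.095,"dz":0,"ax":0,"ay":0,"az":0.266,"grip":-0.7},{"dx":-0.025,"dy":0.116,"dz":0,"ax":0,"ay":0,"az":0.336,"grip":-0.7}]'
python3 -c "
from h import *
for a in (-.29,-.18,-.07,.04,.15,.26): p,y=fin(a);go(*p,.109,y)"
```

```text
clock: 9.93
position: [0.4808, -0.3222, 0.1107]
ee_rot: [-0.003, 0.062, 0.998, -0.007]
contact_force: [0.6, -1.7, -0.7]
width: 0.0129
gripper_force: 1.1
d [0.002 0.004 0.007] a [-0.009 -0.004 -0.003] curyaw 172.84 loc [-50.9 -46.2] z 0.1107 F [ 0.6 -1.7 -0.7] t 9.9333
d [0.001 0.028 0.007] a [-0.01  -0.003  0.067] curyaw 172.84 loc [-50.9 -46.2] z 0.1107 F [ 0.6 -1.7 -0.7] t 9.9333
d [-0.003  0.051  0.006] a [-0.01  -0.003  0.137] curyaw 172.84 loc [-50.9 -46.2] z 0.1107 F [ 0.6 -1.7 -0.7] t 9.9333
d [-0.009  0.074  0.006] a [-0.01  -0.002  0.207] curyaw 172.84 loc [-50.9 -46.2] z 0.1107 F [ 0.6 -1.7 -0.7] t 9.9333
d [-0.018  0.096  0.005] a [-0.01  -0.001  0.277] curyaw 172.84 loc [-50.9 -46.2] z 0.1107 F [ 0.6 -1.7 -0.7] t 9.9333
d [-0.029  0.117  0.005] a [-0.01  -0.001  0.347] curyaw 172.84 loc [-50.9 -46.2] z 0.1107 F [ 0.6 -1.7 -0.7] t 9.9333
```

```bash
python3 -m jog '[{"dx":0.001,"dy":0.028,"dz":0,"ax":0,"ay":0,"az":0.067,"grip":-0.7},{"dx":-0.003,"dy":0.051,"dz":0,"ax":0,"ay":0,"az":0.137,"grip":-0.7},{"dx":-0.009,"dy":0.074,"dz":0,"ax":0,"ay":0,"az":0.207,"grip":-0.7},{"dx":-0.018,"dy":0.096,"dz":0,"ax":0,"ay":0,"az":0.277,"grip":-0.7},{"dx":-0.029,"dy":0.117,"dz":0,"ax":0,"ay":0,"az":0.347,"grip":-0.7}]'
python3 -c "
from h import *
for a in (.26,.34,.4): p,y=fin(a);go(*p,.109,y)"
```

```text
clock: 10.35
position: [0.4912, -0.294, 0.1104]
ee_rot: [-0.002, 0.329, 0.944, -0.008]
contact_force: [-0.1, -2.5, 1.2]
width: 0.0127
gripper_force: 1.1
d [-0.002  0.001  0.006] a [-0.01   0.001  0.   ] curyaw 141.64 loc [-52.6 -16.1] z 0.1104 F [-0.1 -2.5  1.2] t 10.35
d [-0.002  0.018  0.005] a [-0.01   0.002  0.051] curyaw 141.64 loc [-52.6 -16.1] z 0.1104 F [-0.1 -2.5  1.2] t 10.35
d [-0.004  0.031  0.005] a [-0.01   0.002  0.09 ] curyaw 141.64 loc [-52.6 -16.1] z 0.1104 F [-0.1 -2.5  1.2] t 10.35
```

```bash
python3 -m jog '[{"dx":-0.002,"dy":0.018,"dz":0,"ax":0,"ay":0,"az":0.051,"grip":-0.7},{"dx":-0.004,"dy":0.031,"dz":0,"ax":0,"ay":0,"az":0.09,"grip":-0.7},{"dx":-0.004,"dy":0.031,"dz":0,"ax":0,"ay":0,"az":0.09,"grip":-0.7}]'
python3 -c "
from h import *
p,y=fin(.4);go(*p,.109,y)"
python3 -m jog '[{"dx":0,"dy":0,"dz":0,"ax":0,"ay":0,"az":0,"grip":-0.5},{"dx":0,"dy":0,"dz":0,"ax":0,"ay":0,"az":0,"grip":-0.4},{"dx":0,"dy":0,"dz":-0.05,"ax":0,"ay":0,"az":0,"grip":-0.4},{"dx":0,"dy":0,"dz":-0.15,"ax":0,"ay":0,"az":0,"grip":-0.4},{"dx":0,"dy":0,"dz":-0.3,"ax":0,"ay":0,"az":0,"grip":-0.4}]'
python3 -m jog '[{"dx":0.15,"dy":0,"dz":-0.2,"ax":0,"ay":0,"az":0,"grip":-0.4},{"dx":0.3,"dy":0,"dz":-0.2,"ax":0,"ay":0,"az":0,"grip":-0.4},{"dx":0.5,"dy":0,"dz":-0.2,"ax":0,"ay":0,"az":0,"grip":-1},{"dx":0.7,"dy":0,"dz":-0.2,"ax":0,"ay":0,"az":0,"grip":-1},{"dx":0.7,"dy":0,"dz":-0.2,"ax":0,"ay":0,"az":0,"grip":-1}]'
python3 -c "
from h import *
d=shot('top');cv2.imwrite('pics/t6.png',cv2.resize(d['img'][125:265,130:320,::-1],None,fx=4,fy=4,interpolation=2))"
```

```text
clock: 10.6
position: [0.4967, -0.2875, 0.11]
ee_rot: [-0.002, 0.392, 0.92, -0.007]
contact_force: [-0.2, 0.1, 0.1]
width: 0.0126
gripper_force: 0.1
d [-0.003 -0.003  0.004] a [-0.009  0.002  0.003] curyaw 133.81 loc [-50.1  -8. ] z 0.11 F [-0.2  0.1  0.1] t 10.6
clock: 11.02
position: [0.4948, -0.2851, 0.1819]
ee_rot: [-0.006, 0.392, 0.92, -0.006]
contact_force: [0.5, -0.5, -0.4]
width: 0.0258
gripper_force: 0.0
clock: 11.43
position: [0.3731, -0.1571, 0.2343]
ee_rot: [-0.003, 0.392, 0.92, -0.006]
contact_force: [0.3, 0.1, -0.1]
width: 0.0
gripper_force: 0.0
```

View pics/t6.png

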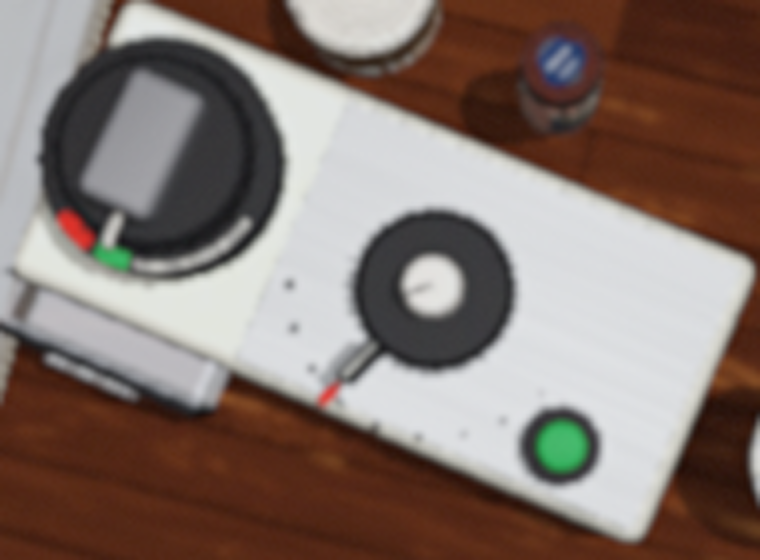

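The fin, from (380,345) to (347,377), points at the red marker at (330,393). The dose line hasn't changed and the lid pointer is still in the green. I'll check the fin angle, then plan the button approach.

```bash
python3 -c "
from h import *
d=shot('top');cr=lambda u,v:(130+u/4,125+v/4)
for uv,z in((cr(347,376),.128),(cr(379,344),.128),(cr(320,403),.085)):
    l=A.T@(ray(d,uv,z)[:2]-RING);print(np.linalg.norm(l),np.arctan2(l[1],-l[0]))
b=ray(d,(269.9,236.1),.095);print(b);go(*b[:2],.16)"
```

```text
0.05712513898999722 0.32112140775787
0.03620575290615869 0.2874288104973953
0.07798096548847243 0.38259956828133856
[ 0.45871118 -0.38846226  0.095     ]
d [-0.908 -0.392  0.302] a [0. 0. 0.] curyaw 133.95 loc [-216.4   62.8] z 0.2343 F [-0.5  0.2  0.2] t 11.5333
```

```bash
python3 -c "
from h import *
d=shot('top');e=shot('side')
p=np.array([*fin(.35)[0]])
ims=[]
for c,n in((d,'t'),(e,'s')):
    u=proj(c,[*p,.11]).astype(int);print(n,u)
    x0,y0=u-[20,24]; ims.append(cv2.resize(c['img'][y0:y0+48,x0:x0+40,::-1],(400,480),interpolation=2)); print(x0,y0)
    for a in(.28,.32,.36,.40): print(a,[((proj(c,[*fin(a,r)[0],z])-[x0,y0])*10).round() for r,z in((.062,.128),(.036,.128),(.062,.085))])
cv2.imwrite('pics/t7.png',np.hstack(ims))"
```

```text
t [218 217]
198 193
0.28 [array([180., 289.]), array([269., 180.]), array([202., 291.])]
0.32 [array([170., 280.]), array([263., 175.]), array([193., 283.])]
0.36 [array([161., 271.]), array([258., 170.]), array([183., 275.])]
0.4 [array([151., 261.]), array([252., 164.]), array([174., 266.])]
s [252 213]
232 189
0.28 [array([246., 174.]), array([157., 123.]), array([241., 353.])]
0.32 [array([237., 178.]), array([151., 125.]), array([232., 358.])]
0.36 [array([227., 182.]), array([146., 128.]), array([223., 362.])]
0.4 [array([217., 186.]), array([140., 130.]), array([213., 366.])]
```

View pics/t7.png

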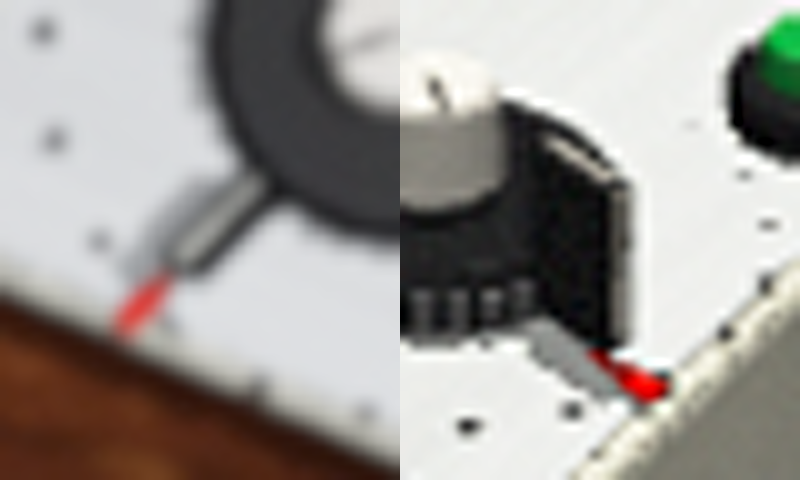

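Both views put the fin tip about 4 mm or less from the marker point, and the limit is 8 mm. The button comes next.

```bash
python3 -m jog '[{"dx":-0.908,"dy":-0.392,"dz":0,"ax":0,"ay":0,"az":0,"grip":-1},{"dx":-0.908,"dy":-0.392,"dz":0,"ax":0,"ay":0,"az":0,"grip":-1},{"dx":-0.908,"dy":-0.392,"dz":0,"ax":0,"ay":0,"az":0,"grip":-1},{"dx":-0.908,"dy":-0.392,"dz":0,"ax":0,"ay":0,"az":0,"grip":-1},{"dx":-0.908,"dy":-0.392,"dz":0,"ax":0,"ay":0,"az":0,"grip":-1}]' 30 >/dev/null
python3 -c "
from h import *
go(.4587,-.3885,.13)"
```

```text
d [-0.108 -0.053  0.421] a [0. 0. 0.] curyaw 133.81 loc [-64.2 -91.6] z 0.2349 F [ 0.5 -0.2  0.6] t 12.05
```

```bash
python3 -m jog '[{"dx":-0.11,"dy":-0.053,"dz":0,"ax":0,"ay":0,"az":0,"grip":-1},{"dx":-0.11,"dy":-0.053,"dz":0.15,"ax":0,"ay":0,"az":0,"grip":-1},{"dx":-0.11,"dy":-0.053,"dz":0.3,"ax":0,"ay":0,"az":0,"grip":-1},{"dx":-0.11,"dy":-0.053,"dz":0.42,"ax":0,"ay":0,"az":0,"grip":-1},{"dx":-0.11,"dy":-0.053,"dz":0.42,"ax":0,"ay":0,"az":0,"grip":-1}]' >/dev/null
python3 -c "
from h import *
go(.4587,-.3885,.1)"
python3 -m jog '[{"dx":0,"dy":0,"dz":0.04,"ax":0,"ay":0,"az":0,"grip":-1},{"dx":0,"dy":0,"dz":0.08,"ax":0,"ay":0,"az":0,"grip":-1},{"dx":0,"dy":0,"dz":0.1,"ax":0,"ay":0,"az":0,"grip":-1},{"dx":0,"dy":0,"dz":0.1,"ax":0,"ay":0,"az":0,"grip":-1}]'
python3 -c "
from h import *
go(.4587,-.3885,.1)"
```

```text
d [-0.026 -0.001  0.093] a [0. 0. 0.] curyaw 133.77 loc [ -50.3 -112.8] z 0.1233 F [-0.7  1.  -0.5] t 12.4667
clock: 12.8
position: [0.4582, -0.3863, 0.1064]
ee_rot: [-0.001, 0.392, 0.92, -0.007]
contact_force: [0.2, -0.9, 1.5]
width: -0.0
gripper_force: 0.9
d [-0.008 -0.004  0.026] a [0. 0. 0.] curyaw 133.84 loc [ -46.1 -113.9] z 0.1064 F [ 0.2 -0.9  1.5] t 12.8
```

```bash
python3 -m jog '[{"dx":0,"dy":0,"dz":0.015,"ax":0,"ay":0,"az":0,"grip":-1},{"dx":0,"dy":0,"dz":0.025,"ax":0,"ay":0,"az":0,"grip":-1},{"dx":0,"dy":0,"dz":0.025,"ax":0,"ay":0,"az":0,"grip":-1}]'
python3 -m jog '[{"dx":0,"dy":0,"dz":0.008,"ax":0,"ay":0,"az":0,"grip":-1},{"dx":0,"dy":0,"dz":0.016,"ax":0,"ay":0,"az":0,"grip":-1},{"dx":0,"dy":0,"dz":0.016,"ax":0,"ay":0,"az":0,"grip":-1}]'
```

```text
clock: 13.05
position: [0.4583, -0.3864, 0.1012]
ee_rot: [-0.0, 0.392, 0.92, -0.008]
contact_force: [0.2, 0.1, 4.5]
width: 0.0004
gripper_force: 2.4
clock: 13.3
position: [0.4584, -0.3864, 0.1007]
ee_rot: [0.0, 0.392, 0.92, -0.008]
contact_force: [-3.6, 3.5, 21.8]
width: -0.0001
gripper_force: 11.2
```

```bash
python3 -m jog '[{"dx":0,"dy":0,"dz":-0.1,"ax":0,"ay":0,"az":0,"grip":-1},{"dx":0,"dy":0,"dz":-0.25,"ax":0,"ay":0,"az":0,"grip":-1},{"dx":0,"dy":0,"dz":-0.4,"ax":0,"ay":0,"az":0,"grip":-1},{"dx":0,"dy":0,"dz":-0.55,"ax":0,"ay":0,"az":0,"grip":-1},{"dx":0,"dy":0,"dz":-0.55,"ax":0,"ay":0,"az":0,"grip":-1}]'
python3 -m jog '[{"dx":0.2,"dy":0.15,"dz":0,"ax":0,"ay":0,"az":0,"grip":-1},{"dx":0.4,"dy":0.3,"dz":0,"ax":0,"ay":0,"az":0,"grip":-1},{"dx":0.6,"dy":0.4,"dz":0,"ax":0,"ay":0,"az":0,"grip":-1},{"dx":0.6,"dy":0.4,"dz":0,"ax":0,"ay":0,"az":0,"grip":-1},{"dx":0.6,"dy":0.4,"dz":0,"ax":0,"ay":0,"az":0,"grip":-1}]'
python3 -c "
from h import *
d=shot('top');e=shot('side')
cv2.imwrite('pics/t8.png',np.hstack([cv2.resize(d['img'][120:280,130:330,::-1],(400,320),interpolation=2),cv2.resize(e['img'][140:300,130:330,::-1],(400,320),interpolation=2)]))"
```

```text
clock: 13.72
position: [0.4617, -0.3868, 0.2421]
ee_rot: [0.005, 0.392, 0.92, -0.01]
contact_force: [1.4, 0.0, 0.5]
width: 0.0002
gripper_force: 0.0
clock: 14.13
position: [0.4242, -0.201, 0.2314]
ee_rot: [-0.004, 0.391, 0.92, -0.005]
contact_force: [-0.2, -0.2, -0.2]
width: -0.0
gripper_force: 0.0
```

View pics/t8.png

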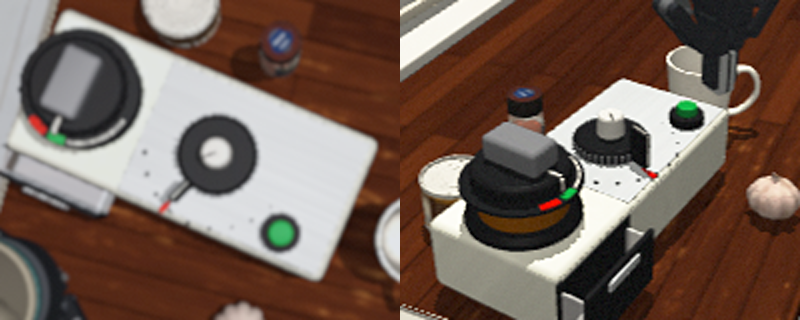

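The final view shows the bin home, the pointer in the green at (55,125), the fin at the marker (172,203), the button up at (281,232) and the neighbours in place. I'm handing the job in.

```bash
python3 -c "
from rig import manip
print(manip.sign_off())"
```

```text
the job is handed in; nothing more can be done
None
```

I handed the job in at about 14 s of the 70 s allowed, and no verdict came back: the bin is home, the lid pointer is in the green, the fin is about 4 mm from the marker point (limit 8 mm), the dose knob looks unmoved, and the start button was pressed fully down and is up again.

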